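# Put the chasing punch away in the push-latch drawer

### The job

The chasing punch lying loose on the bench belongs in the front compartment of the wide drawer, which has no handle: press its front in to spring the push latch, draw the drawer well out, set the punch down flat inside without dropping it, then push the drawer shut until the latch catches again. Work it with a firm hand but without slamming or forcing it, and leave the narrow drawer latched shut and the hammer, phone, pitch bowl and jar where they are.

Things in the scene. Friction and masses are not known exactly. Their poses are not given: they have to be found in the camera images.
- punch: loose chasing punch: dark steel, 110 mm long, square shank 10 x 10 mm over its middle 55 mm, tapering to both ends, about 75 g; the only one lying on the bench (others stand in a block or lie in the drawer's rear). Origin: middle of its underside as it lies; x along it, z up
- wide_unit: bench-top drawer unit of pale wood, fixed: carcass 180 wide (y), 210 deep (x), 72 mm high, its front facing -x (the robot). Origin: centre of its underside; x from front to back, z up. Push latch: pressing the front to the stop and letting go frees a latched drawer, which springs out 32 mm, and catches a sprung-out one; a press short of the stop changes nothing. Pulling cannot unlatch it
- wide_unit_drawer (a joint): opening of the wide drawer (m, along the unit's -x): 0 latched, 0.032 sprung out, 0.15 fully out; negative while pressed. The stop lies a few mm past 0, to be felt. The last 32 mm push back with 3 to 6 N of spring, 1.5 N friction and 2 N more at 50 mm/s, the latch with some 5 N more; at 16 to 20 N the stop is surely reached; 60 N is forcing it. Farther out it slides freely
- wide_unit_drawer_front (a point): middle of the outer face of the wide drawer's plain front (178 wide, 64 high, 14 mm thick, from 6 to 70 mm over the bench), 38 mm over the bench; moves with the drawer; x points straight into the unit, z up. Latched, the front stands 8 mm off the carcass; sprung out, a 40 mm gap between its inner face and the carcass, open above, lets fingertips in to hook it
- wide_unit_drawer_floor (a point): middle of the floor of the wide drawer's front compartment, 13 mm over the bench, 77 mm behind the front's outer face; moves with the drawer; axes as the front's. Compartment 126 (x) by 148 mm (y); walls above its floor: drawer front 57, sides 43, rear divider 36 mm; other punches lie behind the divider. 0.13 m of opening brings all of it clear of the carcass
- narrow_unit: a like drawer unit, carcass 130 mm wide, 210 mm deep, 72 mm high, beside the wide one (either side); fixed; to be left shut
- narrow_unit_drawer (a joint): opening of the narrow drawer, same latch and values: 0 latched shut, about 0.032 sprung out
- hammer: chasing hammer, 225 mm long, lying; bystander; origin under the middle of its length
- phone: mobile phone, 150 x 74 x 9 mm, lying; bystander; origin at the centre of its underside
- pitch_bowl: cast-iron pitch bowl on a rubber ring, 140 mm across, 75 mm high; bystander; origin at the centre of its underside
- jar: glass jar with a steel lid, 66 mm across, 85 mm high; bystander; origin at the centre of its underside
There are look-alikes about, which are no part of the job. Several things have the shape of the punch; the one meant has the colours described above.

How it is judged:
By the outcome, as a careful person would: the job done as asked, in the order asked, and still so for the second after the job is handed in, with the robot touching nothing.
It also fails if it takes over 72 s, if anything falls off the work surface, if the arm or the gripper's body presses on something with over 40 N, if the wrist force passes 120 N, or if a joint passes its speed limit or range.

### The arm

A 7-joint arm with a two-finger parallel gripper is mounted at the origin on the work surface. World frame = base frame: x ahead of the robot, y to its left, z up, the work surface at z = 0. Lengths are in m, angles in rad, forces in N, time in s.
With the tool pointing down it reaches from about 0.425 to 0.8 m from the base axis. Payload 8.3 kg.
Tool frame: the origin (TCP) lies between the finger pads; the fingertips stand 17 mm ahead of it and the grasp point (between the pads) lies 2 mm behind it; z points along the fingers, y is the line along which they close (so a half turn about z gives the same grasp; the last joint's range is limited). The gripper opens to 85 mm and grips with 20 to 120 N. Pads are 22 mm wide; open, the fingers measure 114 mm over their backs; the gripper's body (76 mm by 85 mm) begins 54 mm behind the grasp point. The pads swing forward as they close: fully open they stand 13 mm farther back than shut.
Start: joints at [-0.063, 0.383, 0.016, 1.37, -0.006, 1.388, -0.046], TCP at [0.625, 0, 0.248] pointing down, gripper open.
Joint ranges: [-2.95, 2.95], [-0.25, 2.06], [-1.52, 1.56], [0.18, 2.33], [-1.44, 4.58], [0.02, 2.06], [-3.01, 3.01]. Speed limits (rad/s): [2.39, 2.39, 3.01, 3.01, 3.14, 3.14, 3.14].

### API

Orientations are given as a rotation vector (axis times angle).
In Python, from cell import r, optics, sign_off, models gives the robot as it stands. The module is installed in compiled form; this text tells all that it offers.
- The arm moves only by the shell command python3 -m inch 'ROWS'. ROWS is a JSON object of lists of equal length, an entry for each row: "xyz": the shift along the tool's x, y, z in cm, a list of three; "angular": the turn, a rotation vector about the tool's x, y, z in degrees, a list of three; "fingers": the opening, from -1 (shut) to 1 (fully open). A call has 1 to 8 rows; each row is the pose to reach, as a shift and turn from the pose commanded when the call began, along the tool's axes at that moment; what a row does not reach only later rows make up. A row lasts 1/12 s, in which the tool goes at most 41.7 mm and 7.16 degrees, less where a joint would pass 70% of its speed; a pose out of reach is approached as far as the arm can. A call with a gripper value outside its range is refused whole. The fingers move at their own pace and stop on an object; the grip force is fixed at half the most. Time passes only in rows, so rows that repeat a pose let the fingers close. It gives the time, the measured TCP pose, the force, the opening and the grip force at its end, in the units of the state.
- r.state(): the state, without advancing time (a new reading comes with each control period).
- optics.snapshot(name): name is "scene" or "side" or "wrist"; returns a dict with "color" (480x640x3 uint8, red, green, blue), "range_z" (480x640 float32, m along the optical axis (not along the pixel's ray), 0 where there is no reading), "K" (3x3 intrinsics, pixels), "extrinsics" (4x4, takes a point from world to camera coordinates); the wrist camera has in their place "tool_from_camera" (4x4, takes a point from camera to tool coordinates, whose origin is the TCP and whose axes are the flange's). Camera axes: x right, y down, z forward; pixel columns grow to the right and rows downward; lengths in m; the calibration is good to about 2 mm. A picture is of the moment at which its call begins: read the wrist's pose just before it.
- sign_off(): hands the job in; it is judged then, once.
Trained networks look in the newest picture that a camera, given by its name, has taken for a name from the list of things; names that differ only in an ending like _2 or _b are one class to them, and where a whole thing is asked for, a point or a joint stands for the part that bears it (a point fixed in the world has none). Each returns a list of dicts, best first, with "confidence" (0 to 1); they miss things now and then, are a little off and sometimes report something else, mostly with a low value. They report only what shows in the picture. A call takes as long as a camera call. They do not tell look-alikes from the thing itself.
- models.recognise(camera, query): "point" ([column, row] in pixels, amid what is visible of it).
- models.place_of(camera, query): "point" ([column, row] in pixels: a listed point, or the origin of a listed thing).
The state is a dict: "time": time; "joint_pos": joint angles; "qvel": joint speeds; "joint_torque": joint torques, N m; "position": TCP position; "ee_rot": TCP orientation; "contact_force": force on the tool from outside, world axes, zero at the start; "moment": the same for the moment, N m; "gripper_width": finger opening in m; "finger_force": force on a finger pad.
Only numpy, scipy, OpenCV 4.12 (cv2) and the standard library are available. Lean on these libraries where they do the work, as an engineer would, in place of code of your own. Each camera call takes 0.05 s, during which the arm holds its last target. There are 200 camera calls.

## Working session

There is one attempt and no reset: what is moved stays moved. The work goes in short steps, Python scripts to look and compute and a shell command to move; the robot and the scene stay as the last step left them, time stands still between calls to the robot, and variables do not carry over. Pictures are saved under pics/ and viewed, at most 10 in all, crops included, and the job is handed in when it is done.

```bash
mkdir -p pics; cat > h.py <<'E'
import numpy as np, cv2
from scipy.spatial.transform import Rotation as R
from cell import r, optics, sign_off, models
def cam2w(s, st=None):
    if "extrinsics" in s: return np.linalg.inv(s["extrinsics"])
    T=np.eye(4); T[:3,:3]=R.from_rotvec(st["ee_rot"]).as_matrix(); T[:3,3]=st["position"]
    return T@s["tool_from_camera"]
def cloud(s, st=None):
    K=np.array(s["K"]); z=s["range_z"]; v,u=np.mgrid[:480,:640]
    p=np.stack([(u-K[0,2])*z/K[0,0],(v-K[1,2])*z/K[1,1],z,np.ones_like(z)],-1)
    w=(p@cam2w(s,st).T)[...,:3]; w[z==0]=np.nan
    return w
def save(s,n): cv2.imwrite("pics/"+n+".png",s["color"][...,::-1])
E
python3 - <<'E'
from h import *
st=r.state(); print(st)
names=["punch","wide_unit","wide_unit_drawer_front","wide_unit_drawer_floor","narrow_unit","hammer","phone","pitch_bowl","jar"]
for c in ["scene","side","wrist"]:
    s=optics.snapshot(c); save(s,c+"0"); w=cloud(s,st); np.save(c+"0.npy",w)
    for n in names:
        for f in ("recognise","place_of"):
            for d in getattr(models,f)(c,n)[:4]:
                u,v=np.round(d["point"]).astype(int); 
                print(c,n,f,(u,v),round(d["confidence"],2),np.round(w[min(max(v,0),479),min(max(u,0),639)],3))
E
```

```text
{'time': 0.0, 'joint_pos': array([-0.06290274,  0.38424341,  0.01639679,  1.37117003, -0.00628758,
        1.38817312, -0.0464664 ]), 'qvel': array([ 0.00040027,  0.00015001, -0.00054002,  0.00043878, -0.00137914,
       -0.00094542,  0.00172113]), 'joint_torque': array([-4.50568632e-04, -6.27588844e+01,  8.43669288e-01, -3.71825659e+01,
        1.65239023e-02,  1.39937960e-02, -1.08329079e-04]), 'position': array([6.24533522e-01, 2.07382424e-05, 2.47268546e-01]), 'ee_rot': array([-2.22040722e+00, -2.22058729e+00,  2.21938971e-03]), 'contact_force': array([ 0.51713048,  0.2109901 , -0.18396131]), 'moment': array([ 0.04075853, -0.02109897,  0.01266303]), 'finger_force': 0.0, 'gripper_width': 0.08538149269813991}
scene punch recognise (np.int64(484), np.int64(188)) 0.71 [ 0.324  0.419 -0.001]
scene punch recognise (np.int64(469), np.int64(220)) 0.54 [0.441 0.377 0.005]
scene punch recognise (np.int64(432), np.int64(254)) 0.51 [0.564 0.28  0.011]
scene punch place_of (np.int64(434), np.int64(256)) 0.69 [0.566 0.286 0.006]
scene punch place_of (np.int64(486), np.int64(188)) 0.66 [ 0.323 
[... 3708 characters left out ...]
6 0.071]
wrist wide_unit place_of (np.int64(520), np.int64(50)) 0.73 [0.761 0.117 0.071]
wrist wide_unit_drawer_front recognise (np.int64(399), np.int64(86)) 0.81 [0.678 0.094 0.069]
wrist wide_unit_drawer_front place_of (np.int64(384), np.int64(62)) 0.63 [0.668 0.111 0.058]
wrist wide_unit_drawer_floor recognise (np.int64(398), np.int64(83)) 0.58 [0.677 0.096 0.069]
wrist narrow_unit recognise (np.int64(416), np.int64(332)) 0.66 [ 0.701 -0.101  0.071]
wrist narrow_unit place_of (np.int64(452), np.int64(334)) 0.83 [ 0.668 -0.002  0.252]
wrist narrow_unit place_of (np.int64(522), np.int64(51)) 0.71 [0.762 0.117 0.071]
wrist phone place_of (np.int64(380), np.int64(62)) 0.26 [0.667 0.113 0.046]
```

```bash
python3 - <<'E'
import cv2,numpy as np
s=cv2.imread("pics/scene0.png"); d=cv2.imread("pics/side0.png")
a=cv2.resize(s[160:290,380:540],(800,650))[:600]
b=cv2.resize(d[320:450,260:450],(800,547))
cv2.imwrite("pics/b.png",b)
E
```

```text
(no output)
```

View pics/scene0.png

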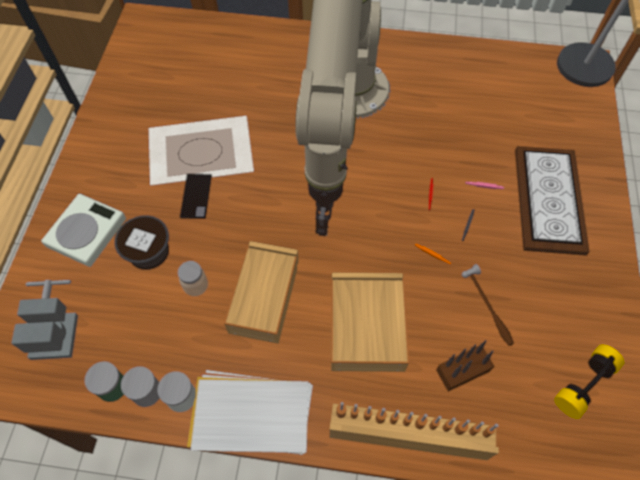

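View pics/b.png

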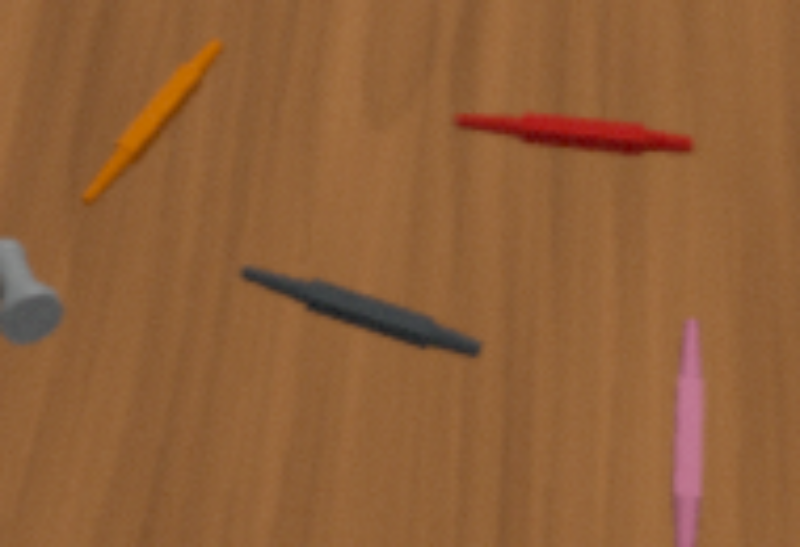

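The scene camera shows the dark steel punch at (468,224), with orange, red and pink look-alikes around it. The wide drawer unit is at about (368,322), and the narrow one at (263,290). The side crop confirms the dark one as the target, around side pixel (343,393). Next I'll measure its pose and the unit's.

```bash
python3 - <<'E'
from h import *
for c in ("scene","side","wrist"):
    w=np.load(c+"0.npy"); img=cv2.imread(f"pics/{c}0.png"); hsv=cv2.cvtColor(img,cv2.COLOR_BGR2HSV)
    # punch: grey pixels near
    if c!="wrist":
        m=(np.abs(w[...,0]-.46)<.075)&(np.abs(w[...,1]-.377)<.07)&(hsv[...,1]<110)&(hsv[...,2]<120)&(w[...,2]<.03)
        n,l,stt,_=cv2.connectedComponentsWithStats(m.astype(np.uint8)); k=1+stt[1:,4].argmax(); m=l==k
        v,u=np.nonzero(m); 
        # intersect pixel rays with z=.006
        s=optics.snapshot(c); K=s["K"]; T=cam2w(s); d=np.c_[(u-K[0,2])/K[0,0],(v-K[1,2])/K[1,1],np.ones(len(u))]@T[:3,:3].T
        P=T[:3,3]+d*((.006-T[2,3])/d[:,2])[:,None]; q=P[:,:2]
        (cx,cy),wh,a=cv2.minAreaRect(q.astype(np.float32)*1000)
        e=np.linalg.svd(q-q.mean(0),full_matrices=False)[2][0]; t=(q-q.mean(0))@e
        print(c,"punch n",m.sum(),"rect",cx,cy,wh,"mean",q.mean(0),"mid",q.mean(0)+e*(t.max()+t.min())/2,"yaw",np.degrees(np.arctan2(e[1],e[0])),"len",np.ptp(t),"rawmean",np.nanmean(w[m],0))
    for nm,(x,y) in dict(wide=(.76,.12),narrow=(.74,-.13)).items():
        m=(np.abs(w[...,2]-.0715)<.006)&(np.hypot(w[...,0]-x,w[...,1]-y)<.16)&(hsv[...,2]>120)&(w[...,1]*np.sign(y)>0.0)
        q=w[m][:,:2]; 
        if len(q)<50: continue
        rc=cv2.minAreaRect((q*1000).astype(np.float32)); print(c,nm,len(q),rc,np.round(cv2.boxPoints(rc)).tolist(),"z",np.median(w[m][:,2]))
E
```

```text
scene punch n 83 rect 455.9473876953125 374.2320556640625 (7.811125755310059, 100.98035430908203) mean [0.45434109 0.37448862] mid [0.45590299 0.37406849] yaw -15.055470088609754 len 0.10097937878353248 rawmean [0.45578651 0.37401681 0.00835796]
scene wide 6298 ((785.1624145507812, 127.47173309326172), (233.2338104248047, 180.31459045410156), 7.539821147918701) [[658.0, 202.0], [681.0, 23.0], [913.0, 53.0], [889.0, 232.0]] z 0.07114123737998801
scene narrow 4230 ((741.0761108398438, -142.99771118164062), (133.25445556640625, 235.2425079345703), 85.78622436523438) [[619.0, -201.0], [853.0, -218.0], [863.0, -85.0], [629.0, -68.0]] z 0.07119845488742038
side punch n 347 rect 455.54351806640625 374.3364562988281 (15.424600601196289, 106.55462646484375) mean [0.45285324 0.37495078] mid [0.45551323 0.37422337] yaw 164.7056340341455 len 0.10655765810745589 rawmean [0.45272887 0.37706877 0.00897468]
side wide 6266 ((785.549072265625, 127.34400177001953), (234.0962371826172, 188.47891235351562), 7.51393461227417) [[657.0, 205.0], [682.0, 19.0], [914.0, 49.0], [889.0, 236.0]] z 0.07259005811147362
side narrow 2914 ((741.3301391601562, -142.85736083984375), (141.09251403808594, 234.67709350585938), 86.83491516113281) [[620.0, -207.0], [855.0, -220.0], [862.0, -79.0], [628.0, -66.0]] z 0.07267457591982374
wrist wide 40620 ((760.91455078125, 97.52871704101562), (180.7642822265625, 127.39749145507812), 7.225556373596191) [[663.0, 149.0], [679.0, 23.0], [859.0, 46.0], [843.0, 172.0]] z 0.0712630207609132
wrist narrow 17511 ((740.52001953125, -136.11595153808594), (120.23001861572266, 233.5287628173828), 86.25753784179688) [[620.0, -188.0], [853.0, -204.0], [861.0, -84.0], [628.0, -69.0]] z 0.07146993426997555
```

View pics/wrist0.png

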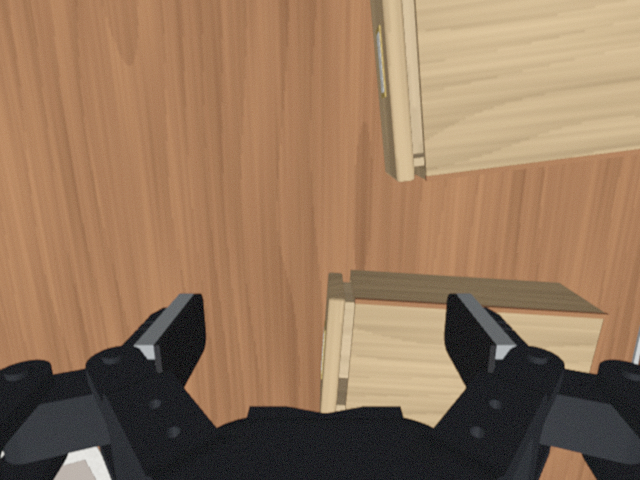

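The wrist view shows the wide drawer front's edge at about (395,90) and the narrow one's at (333,330), so both are latched. The wide unit is yawed +7.5°, its front middle at (0.6695, 0.1125). The punch is at (0.4557, 0.3742), yaw −15°. I'll shut the fingers and approach the front.

```bash
python3 -m inch '{"xyz":[[2,0,4],[4,0,7.5],[6,0,11],[8,0.2,14],[10,0.4,17],[10.7,0.5,19.5],[10.7,0.5,19.7],[10.7,0.5,19.7]],"angular":[[0,0,-2],[0,0,-4],[0,0,-6],[0,0,-7.5],[0,0,-7.5],[0,0,-7.5],[0,0,-7.5],[0,0,-7.5]],"fingers":[-1,-1,-1,-1,-1,-1,-1,-1]}'; python3 - <<'E'
from h import *
st=r.state(); M=R.from_rotvec(st["ee_rot"]).as_matrix(); print(st["position"],M.round(3))
E
```

```text
time: 3.62
position: [0.6287, 0.1069, 0.0498]
ee_rot: [-2.069, -2.361, 0.005]
contact_force: [0.8, -0.9, 0.7]
gripper_width: 0.0
finger_force: 0.0
[0.62874879 0.10687497 0.04978191] [[-0.131  0.991 -0.004]
 [ 0.991  0.131 -0.001]
 [-0.    -0.004 -1.   ]]
```

```bash
python3 -m inch '{"xyz":[[0,0.8,0],[0,1.5,0],[0,2.0,0],[0,2.2,0],[0,2.4,0],[0,2.6,0]],"angular":[[0,0,0],[0,0,0],[0,0,0],[0,0,0],[0,0,0],[0,0,0]],"fingers":[-1,-1,-1,-1,-1,-1]}'
```

```text
time: 4.12
position: [0.6554, 0.11, 0.0517]
ee_rot: [-2.071, -2.361, 0.002]
contact_force: [-7.4, -3.0, 4.9]
gripper_width: -0.0001
finger_force: 4.1
```

```bash
python3 -m inch '{"xyz":[[0,0.15,0],[0,0.3,0]],"angular":[[0,0,0],[0,0,0]],"fingers":[-1,-1]}';  python3 -m inch '{"xyz":[[0,0.1,0],[0,0.1,0]],"angular":[[0,0,0],[0,0,0]],"fingers":[-1,-1]}'
```

```text
time: 4.28
position: [0.6574, 0.1103, 0.0514]
ee_rot: [-2.07, -2.36, 0.004]
contact_force: [-7.9, -1.6, 6.6]
gripper_width: 0.0004
finger_force: 4.3
time: 4.45
position: [0.6585, 0.1104, 0.0514]
ee_rot: [-2.071, -2.36, 0.004]
contact_force: [-5.6, -2.0, 4.7]
gripper_width: 0.0001
finger_force: 3.5
```

```bash
python3 -m inch '{"xyz":[[0,0.1,0],[0,0.2,0],[0,0.2,0]],"angular":[[0,0,0],[0,0,0],[0,0,0]],"fingers":[-1,-1,-1]}';  python3 -m inch '{"xyz":[[0,0.1,0],[0,0.2,0],[0,0.2,0]],"angular":[[0,0,0],[0,0,0],[0,0,0]],"fingers":[-1,-1,-1]}'
```

```text
time: 4.7
position: [0.6603, 0.1106, 0.0514]
ee_rot: [-2.07, -2.36, 0.004]
contact_force: [-7.0, -2.0, 5.4]
gripper_width: 0.0001
finger_force: 3.9
time: 4.95
position: [0.6622, 0.1109, 0.0514]
ee_rot: [-2.07, -2.36, 0.005]
contact_force: [-8.4, -2.6, 6.2]
gripper_width: -0.0
finger_force: 4.5
```

```bash
python3 -m inch '{"xyz":[[0,0.1,0],[0,0.2,0],[0,0.2,0]],"angular":[[0,0,0],[0,0,0],[0,0,0]],"fingers":[-1,-1,-1]}';  python3 -m inch '{"xyz":[[0,0.1,0],[0,0.1,0]],"angular":[[0,0,0],[0,0,0]],"fingers":[-1,-1]}'
```

```text
time: 5.2
position: [0.6626, 0.111, 0.0514]
ee_rot: [-2.069, -2.359, 0.009]
contact_force: [-17.2, -4.0, 12.3]
gripper_width: -0.0002
finger_force: 8.7
time: 5.37
position: [0.6627, 0.1109, 0.0513]
ee_rot: [-2.068, -2.358, 0.011]
contact_force: [-21.1, -4.8, 16.0]
gripper_width: -0.0003
finger_force: 11.0
```

```bash
python3 -m inch '{"xyz":[[0,-1.5,0],[0,-4,0],[0,-7,0],[0,-7,-4],[0,-7,-8],[0,-5,-12],[0,-5,-13],[0,-5,-13]],"angular":[[0,0,0],[0,0,0],[0,0,0],[0,0,0],[0,0,0],[0,0,0],[0,0,0],[0,0,0]],"fingers":[-1,-1,-1,-1,-1,-0.06,-0.06,-0.06]}'
python3 - <<'E'
from h import *
st=r.state(); s=optics.snapshot("wrist"); save(s,"w1"); w=cloud(s,st)
print(st["position"],st["contact_force"],st["gripper_width"])
M=R.from_rotvec(st["ee_rot"]).as_matrix()
d=np.array([.9914,.1305]); l=np.array([-.1305,.9914]); F=np.array([.6695,.1125])
a=(w[...,:2]-F)@d; b=(w[...,:2]-F)@l; z=w[...,2]
m=(np.abs(z-.0705)<.006)&(np.abs(b)<.08)&(np.abs(a)<.1)
h,e=np.histogram(a[m],np.arange(-.07,.06,.002)); print([(round(x,3),n) for x,n in zip(e,h) if n])
E
```

```text
time: 6.03
position: [0.62, 0.1058, 0.187]
ee_rot: [2.068, 2.358, 0.012]
contact_force: [0.7, -0.1, 0.2]
gripper_width: 0.0357
finger_force: 0.0
[0.62004949 0.10584081 0.18697283] [ 0.67649336 -0.06568032  0.20439664] 0.03566887068758334
[(np.float64(-0.034), np.int64(418)), (np.float64(-0.032), np.int64(814)), (np.float64(-0.03), np.int64(787)), (np.float64(-0.028), np.int64(783)), (np.float64(-0.026), np.int64(793)), (np.float64(-0.024), np.int64(783)), (np.float64(-0.022), np.int64(764)), (np.float64(-0.02), np.int64(412)), (np.float64(0.02), np.int64(527)), (np.float64(0.022), np.int64(879)), (np.float64(0.024), np.int64(735)), (np.float64(0.026), np.int64(722)), (np.float64(0.028), np.int64(726)), (np.float64(0.03), np.int64(749)), (np.float64(0.032), np.int64(780)), (np.float64(0.034), np.int64(786)), (np.float64(0.036), np.int64(754)), (np.float64(0.038), np.int64(765)), (np.float64(0.04), np.int64(785)), (np.float64(0.042), np.int64(791)), (np.float64(0.044), np.int64(794)), (np.float64(0.046), np.int64(776)), (np.float64(0.048), np.int64(776)), (np.float64(0.05), np.int64(777)), (np.float64(0.052), np.int64(758)), (np.float64(0.054), np.int64(745)), (np.float64(0.056), np.int64(747))]
```

View pics/w1.png

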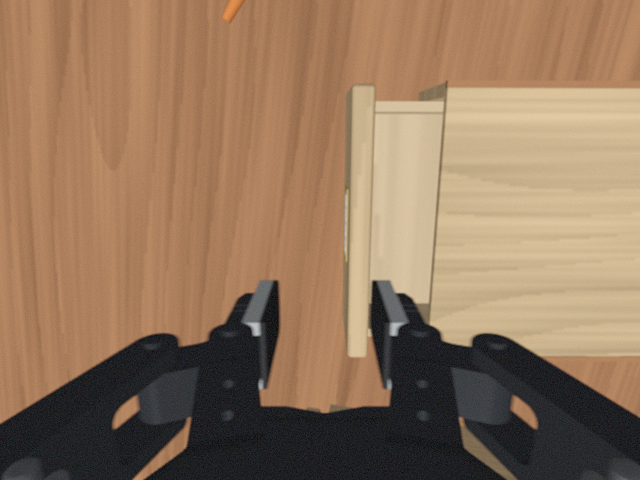

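The wrist view shows the drawer sprung out. Its front stands at columns 348–374, with the gap from 374 to 435, and the open fingers can straddle the front. I'll lower over it and pull with the inner finger.

```bash
python3 -m inch '{"xyz":[[0,2.4,2],[0,2.4,5],[0,2.4,8],[0,2.4,11],[0,2.4,13],[0,2.4,13.7],[0,2.4,13.7]],"angular":[[0,0,0],[0,0,0],[0,0,0],[0,0,0],[0,0,0],[0,0,0],[0,0,0]],"fingers":[-0.06,-0.06,-0.06,-0.06,-0.06,-0.06,-0.06]}'
python3 -m inch '{"xyz":[[0,-0.5,0],[0,-1,0],[0,-1.5,0],[0,-2.2,0],[0,-3.0,0],[0,-3.8,0]],"angular":[[0,0,0],[0,0,0],[0,0,0],[0,0,0],[0,0,0],[0,0,0]],"fingers":[-0.06,-0.06,-0.06,-0.06,-0.06,-0.06]}'
```

```text
time: 6.67
position: [0.6383, 0.108, 0.0408]
ee_rot: [-2.069, -2.359, 0.008]
contact_force: [0.1, 0.4, 0.8]
gripper_width: 0.0402
finger_force: 0.0
time: 7.17
position: [0.6032, 0.1036, 0.0455]
ee_rot: [2.07, 2.361, 0.003]
contact_force: [2.2, 1.1, 1.4]
gripper_width: 0.04
finger_force: 1.1
```

```bash
python3 -m inch '{"xyz":[[0,-1.0,0],[0,-2.2,0],[0,-3.4,0],[0,-4.6,0],[0,-5.8,0],[0,-6.8,0],[0,-7.5,0],[0,-8.0,0]],"angular":[[0,0,0],[0,0,0],[0,0,0],[0,0,0],[0,0,0],[0,0,0],[0,0,0],[0,0,0]],"fingers":[-0.06,-0.06,-0.06,-0.06,-0.06,-0.06,-0.06,-0.06]}'
python3 -m inch '{"xyz":[[0,0,0],[0,0.8,0],[0,0.8,0]],"angular":[[0,0,0],[0,0,0],[0,0,0]],"fingers":[-0.06,-0.06,-0.06]}'
```

```text
time: 7.83
position: [0.5229, 0.0931, 0.0446]
ee_rot: [2.071, 2.362, 0.0]
contact_force: [2.2, 0.7, 0.4]
gripper_width: 0.0402
finger_force: 0.8
time: 8.08
position: [0.5332, 0.0942, 0.0444]
ee_rot: [2.071, 2.361, 0.001]
contact_force: [0.9, -0.4, -0.4]
gripper_width: 0.0401
finger_force: 0.0
```

```bash
python3 -m inch '{"xyz":[[0,0,-4],[0,0,-8],[0,0,-11.5],[4,-0.5,-12],[8,-1.1,-12],[12,-1.6,-12],[16,-2.2,-12],[19,-2.6,-12]],"angular":[[0,0,0],[0,0,0],[0,0,-7],[0,0,-14],[0,0,-21],[0,0,-28],[0,0,-35],[0,0,-42]],"fingers":[0.05,0.05,0.05,0.05,0.05,0.05,0.05,0.05]}'
python3 - <<'E'
from h import *
st=r.state(); M=R.from_rotvec(st["ee_rot"]).as_matrix()
dw=np.array([.4557,.3742,.15])-st["position"]; print(st["position"],"tool shift cm",M.T@dw*100,"yaw y",np.degrees(np.arctan2(M[1,1],M[0,1])))
E
```

```text
time: 8.75
position: [0.4799, 0.2829, 0.1644]
ee_rot: [-1.075, -2.951, -0.002]
contact_force: [0.4, 0.9, 0.5]
gripper_width: 0.0448
finger_force: 0.0
[0.47993111 0.28291942 0.16443363] tool shift cm [7.72325692 5.43135128 1.45874357] yaw y 49.9823536375522
```

```bash
python3 -m inch '{"xyz":[[2.5,1.8,0.5],[5,3.5,1],[7,5,1.4],[7.7,5.4,1.5],[7.7,5.4,1.5],[7.7,5.4,1.5]],"angular":[[0,0,-7],[0,0,-14],[0,0,-21],[0,0,-25],[0,0,-25],[0,0,-25]],"fingers":[0.05,0.05,0.05,0.05,0.05,0.05]}'
cat > pun.py <<'E'
from h import *
import sys
st=r.state(); s=optics.snapshot("wrist"); save(s,sys.argv[1]); w=cloud(s,st); hsv=cv2.cvtColor(s["color"],cv2.COLOR_RGB2HSV)
m=(hsv[...,1]<110)&(hsv[...,2]<130)&(w[...,2]<.03)&(np.hypot(w[...,0]-.456,w[...,1]-.374)<.08)
n,l,stt,_=cv2.connectedComponentsWithStats(m.astype(np.uint8)); m=l==1+stt[1:,4].argmax()
q=w[m][:,:2]; e=np.linalg.svd(q-q.mean(0),full_matrices=False)[2][0]; t=(q-q.mean(0))@e; c=q.mean(0)+e*(t.max()+t.min())/2
M=R.from_rotvec(st["ee_rot"]).as_matrix()
print(m.sum(),"mid",c,"mean",q.mean(0),"yaw",np.degrees(np.arctan2(e[1],e[0])),"len",np.ptp(t),"top",np.percentile(w[m][:,2],95))
print("tool",st["position"],"y yaw",np.degrees(np.arctan2(M[1,1],M[0,1])),"shift cm",M.T@(np.r_[c,.02]-st["position"])*100)
E
python3 pun.py w2
```

```text
time: 9.25
position: [0.4579, 0.3701, 0.1488]
ee_rot: [-0.427, -3.112, 0.001]
contact_force: [0.5, -0.2, -0.0]
gripper_width: 0.0451
finger_force: 0.0
1877 mid [0.45568549 0.37424472] mean [0.45065651 0.3755954 ] yaw -15.03369073488435 len 0.10717967810624307 top 0.011631263645609112
tool [0.45794755 0.37013569 0.14877645] y yaw 74.3868334415062 shift cm [ 0.31847242  0.34418135 12.87764951]
```

View pics/w2.png

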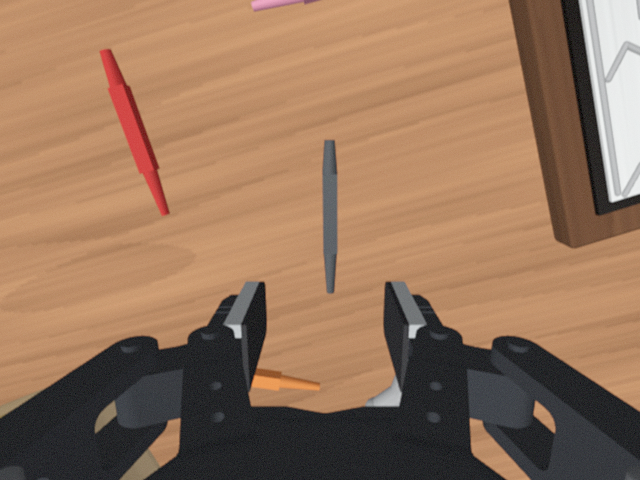

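The wrist view shows the dark punch upright at (330,215), centred between the fingers, with the look-alikes clear of the grasp. I'll descend.

```bash
python3 -m inch '{"xyz":[[0.3,0.3,4],[0.3,0.3,8],[0.3,0.3,10.5],[0.3,0.3,12],[0.3,0.3,12.5],[0.3,0.3,12.7],[0.3,0.3,12.7],[0.3,0.3,12.7]],"angular":[[0,0,0],[0,0,-0.5],[0,0,-0.5],[0,0,-0.5],[0,0,-0.5],[0,0,-0.5],[0,0,-0.5],[0,0,-0.5]],"fingers":[0.05,0.05,0.05,0.05,0.05,0.05,0.05,0.05]}'
```

```text
time: 9.97
position: [0.4569, 0.3741, 0.0239]
ee_rot: [0.412, 3.113, 0.003]
contact_force: [0.2, 0.7, 0.1]
gripper_width: 0.0451
finger_force: 0.0
```

```bash
python3 -m inch '{"xyz":[[0,0,0.2],[0,0,0.4],[0,0,0.4],[0,0,0.4],[0,0,0.4],[0,0,0.4],[0,0,0.4],[0,0,0.4]],"angular":[[0,0,0],[0,0,0],[0,0,0],[0,0,0],[0,0,0],[0,0,0],[0,0,0],[0,0,0]],"fingers":[0.05,0.05,-1,-1,-1,-1,-1,-1]}'
```

```text
time: 10.63
position: [0.4558, 0.3741, 0.0187]
ee_rot: [0.41, 3.114, 0.001]
contact_force: [-0.6, 0.1, 4.7]
gripper_width: 0.0082
finger_force: 61.1
```

```bash
python3 -m inch '{"xyz":[[0,0,-2],[0,0,-6],[0,0,-10],[-2,-2.1,-13],[-4.8,-5,-15],[-7.5,-7.8,-15],[-10,-10.4,-15],[-12.5,-13,-15]],"angular":[[0,0,0],[0,0,0],[0,0,7],[0,0,14],[0,0,21],[0,0,28],[0,0,35],[0,0,42]],"fingers":[-1,-1,-1,-1,-1,-1,-1,-1]}'
python3 - <<'E'
from h import *
st=r.state(); print(st["gripper_width"],st["finger_force"])
d=np.array([.9914,.1305]); l=np.array([-.1305,.9914]); F=np.array([.6695,.1125])
for c in ("scene","side"):
    s=optics.snapshot(c); save(s,c+"1"); w=cloud(s)
    a=(w[...,:2]-F)@d; b=(w[...,:2]-F)@l; z=w[...,2]
    m=(np.abs(z-.071)<.006)&(np.abs(b)<.07)&(a>-.2)&(a<-.05)
    print(c,"front a",np.percentile(a[m],[1,5,50,95,99]).round(4))
    m=(np.abs(z-.071)<.006)&(np.abs(b)<.12)&(a>-.19)&(a<-.11); print("b",np.percentile(b[m],[1,99]).round(4))
    m=(z<.02)&(z>.006)&(np.abs(b)<.1)&(a>-.2)&(a<.03); print("floor a,b",np.percentile(a[m],[1,50,99]).round(3),np.percentile(b[m],[1,50,99]).round(3))
M=R.from_rotvec(st["ee_rot"]).as_matrix()
f=F-.065*d; print(st["position"],"yaw",np.degrees(np.arctan2(M[1,1],M[0,1])),"shift",M.T@(np.r_[f,.15]-st["position"])*100)
E
```

```text
time: 11.3
position: [0.5437, 0.2139, 0.1689]
ee_rot: [1.507, 2.755, 0.001]
contact_force: [0.8, -0.2, -1.1]
gripper_width: 0.0076
finger_force: 60.5
0.007627330927017712 60.47866702079773
scene front a [-0.1422 -0.1407 -0.1341 -0.1274 -0.1264]
b [-0.0875  0.0856]
floor a,b [-0.132 -0.076 -0.021] [-0.071  0.001  0.073]
side front a [-0.1419 -0.1416 -0.1355 -0.1292 -0.1291]
b [-0.0395  0.0914]
floor a,b [-0.13  -0.048  0.024] [-0.076 -0.007  0.089]
[0.5436623  0.21391125 0.16887476] yaw 32.634117328407015 shift [-12.56444652  -0.75769023   1.89342859]
```

View pics/scene1.png

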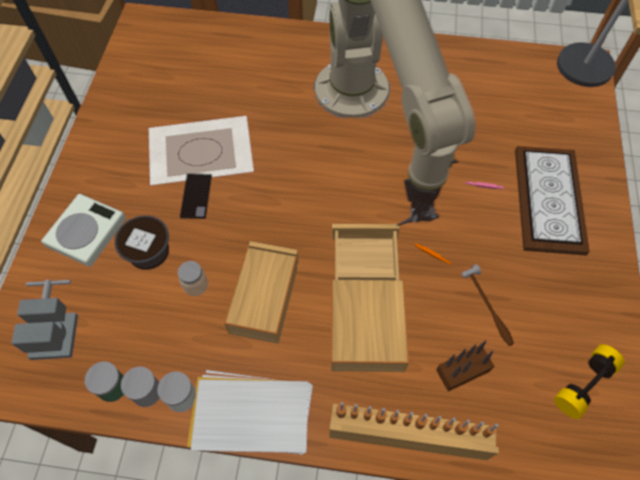

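The scene view shows the wide drawer about 14 cm out, its front's top edge at row 228 and the floor near (365,252). The punch is in the gripper at (420,215), the bystanders haven't moved, and the narrow drawer is shut. I'll move over the compartment.

```bash
python3 -m inch '{"xyz":[[-3,-0.2,0.5],[-6.5,-0.4,1],[-10,-0.6,1.5],[-12,-0.8,1.9],[-12.6,-0.8,1.9],[-12.6,-0.8,1.9],[-12.6,-0.8,1.9]],"angular":[[0,0,7],[0,0,14],[0,0,21],[0,0,25],[0,0,25],[0,0,25],[0,0,25]],"fingers":[-1,-1,-1,-1,-1,-1,-1]}'
python3 - <<'E'
from h import *
st=r.state(); s=optics.snapshot("wrist"); save(s,"w3"); w=cloud(s,st)
d=np.array([.9914,.1305]); l=np.array([-.1305,.9914]); F=np.array([.6695,.1125])
a=(w[...,:2]-F)@d; b=(w[...,:2]-F)@l; z=w[...,2]
p=st["position"][:2]-F; print("tcp a,b,z",p@d,p@l,st["position"][2])
m=(np.abs(z-.071)<.006)&(np.abs(b)<.07)&(a>-.2)&(a<-.05); print("front",np.percentile(a[m],[2,98]))
m=(np.abs(z-.013)<.006)&(np.abs(b)<.09)&(a>-.13)&(a<.01); print("floor",np.percentile(a[m],[1,99]),np.percentile(b[m],[1,99]),np.median(z[m]))
hsv=cv2.cvtColor(s["color"],cv2.COLOR_RGB2HSV)
M=R.from_rotvec(st["ee_rot"]).as_matrix()
t=(w-st["position"])@M
m=(hsv[...,1]<110)&(hsv[...,2]<130)&(np.abs(t[...,1])<.02)&(np.abs(t[...,2]-.01)<.02)&(np.abs(t[...,0])>.012)
for sg in(1,-1):
    k=m&(t[...,0]*sg>0); print("punch in tool",sg,k.sum(),np.nanmedian(t[k],0) if k.any() else "", np.nanmax(np.abs(t[k][:,0])) if k.any() else "")
E
```

```text
time: 11.98
position: [0.6042, 0.107, 0.149]
ee_rot: [-2.058, -2.372, 0.0]
contact_force: [0.2, 1.0, -0.8]
gripper_width: 0.0079
finger_force: 60.5
tcp a,b,z -0.06542556917995646 0.003043500151890182 0.14896532835510115
front [-0.14169652 -0.12854651]
floor [-0.1287264  -0.00285156] [-0.07053384  0.07378682] 0.013747218761230362
punch in tool 1 3038 [0.03272961 0.00074326 0.00863931] 0.054311487921712136
punch in tool -1 1474 [-0.02701604  0.00041689  0.00895288] 0.04683598154192445
```

View pics/w3.png

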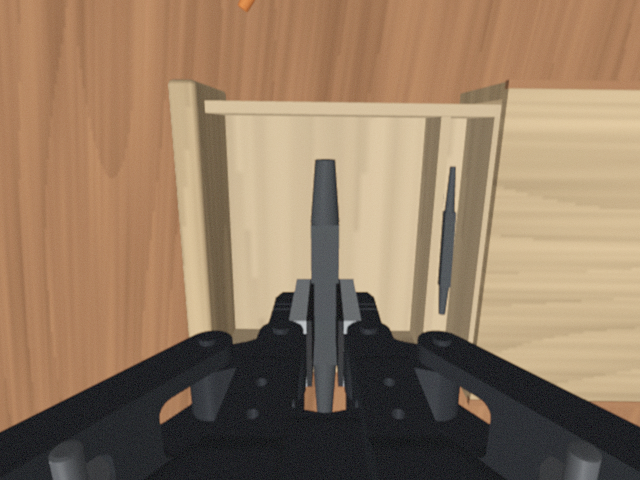

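The wrist view shows the punch held level, spanning (325,160) to (325,410), above the front compartment and clear of the walls. I'll lower it gently.

```bash
python3 -m inch '{"xyz":[[-0.2,0,3],[-0.3,0,6],[-0.3,0,8.5],[-0.3,0,10],[-0.3,0,10.8],[-0.3,0,11.1],[-0.3,0,11.1],[-0.3,0,11.1]],"angular":[[0,0,0],[0,0,0],[0,0,0],[0,0,0],[0,0,0],[0,0,0],[0,0,0],[0,0,0]],"fingers":[-1,-1,-1,-1,-1,-1,-1,-1]}'; python3 -m inch '{"xyz":[[0,0,0.1],[0,0,0.2],[0,0,0.2]],"angular":[[0,0,0],[0,0,0],[0,0,0]],"fingers":[-1,-1,-1]}'
```

```text
time: 12.7
position: [0.6058, 0.1039, 0.0396]
ee_rot: [2.059, 2.372, 0.003]
contact_force: [1.0, -0.6, 0.4]
gripper_width: 0.0077
finger_force: 60.5
time: 12.95
position: [0.6055, 0.103, 0.037]
ee_rot: [2.061, 2.371, 0.001]
contact_force: [-0.4, 0.0, -0.9]
gripper_width: 0.008
finger_force: 60.5
```

Expected contact is at about 0.032.

```bash
python3 -m inch '{"xyz":[[0,0,0.1],[0,0,0.2],[0,0,0.3],[0,0,0.3]],"angular":[[0,0,0],[0,0,0],[0,0,0],[0,0,0]],"fingers":[-1,-1,-1,-1]}';python3 -m inch '{"xyz":[[0,0,0.1],[0,0,0.1],[0,0,0.1]],"angular":[[0,0,0],[0,0,0],[0,0,0]],"fingers":[-1,-1,-1]}'
```

```text
time: 13.28
position: [0.6049, 0.1029, 0.033]
ee_rot: [-2.061, -2.371, 0.001]
contact_force: [0.7, 0.6, -0.4]
gripper_width: 0.0075
finger_force: 60.5
time: 13.53
position: [0.6051, 0.1029, 0.0322]
ee_rot: [-2.061, -2.371, 0.0]
contact_force: [-0.0, -0.5, -0.3]
gripper_width: 0.0079
finger_force: 60.5
```

```bash
python3 -m inch '{"xyz":[[0,0,0.05],[0,0,0.1],[0,0,0.1]],"angular":[[0,0,0],[0,0,0],[0,0,0]],"fingers":[-1,-1,-1]}'
```

```text
time: 13.78
position: [0.6054, 0.103, 0.0317]
ee_rot: [2.061, 2.371, 0.001]
contact_force: [-0.9, 0.8, 3.4]
gripper_width: 0.008
finger_force: 60.9
```

Contact with the floor. I'll release, then lift out and step back.

```bash
python3 -m inch '{"xyz":[[0,0,0],[0,0,0],[0,0,0],[0,0,0],[0,0,0]],"angular":[[0,0,0],[0,0,0],[0,0,0],[0,0,0],[0,0,0]],"fingers":[-0.9,-0.8,-0.6,-0.4,-0.35]}';python3 -m inch '{"xyz":[[0,0,-1],[0,0,-3],[0,0,-6],[0,0,-9],[0,0,-11],[0,-1,-12],[0,-3,-12],[0,-3,-12]],"angular":[[0,0,0],[0,0,0],[0,0,0],[0,0,0],[0,0,0],[0,0,0],[0,0,0],[0,0,0]],"fingers":[-0.35,-0.35,-0.35,-0.35,-0.35,-0.35,-0.35,-0.35]}'
python3 - <<'E'
from h import *
st=r.state(); s=optics.snapshot("wrist"); save(s,"w4"); w=cloud(s,st)
d=np.array([.9914,.1305]); l=np.array([-.1305,.9914]); F=np.array([.6695,.1125])
a=(w[...,:2]-F)@d; b=(w[...,:2]-F)@l; z=w[...,2]
p=st["position"][:2]-F; print("tcp a,b,z",p@d,p@l,st["position"][2])
m=(np.abs(z-.071)<.006)&(np.abs(b)<.07)&(a>-.2)&(a<-.05); print("front",np.percentile(a[m],[2,98]))
hsv=cv2.cvtColor(s["color"],cv2.COLOR_RGB2HSV)
m=(hsv[...,1]<110)&(hsv[...,2]<130)&(z<.04)&(a>-.12)&(a<-.01)&(np.abs(b)<.073)
print("punch",m.sum(),np.ptp(a[m]),np.ptp(b[m]),np.median(a[m]),np.median(b[m]),"z",np.percentile(z[m],[5,50,95]))
E
```

```text
time: 14.2
position: [0.6049, 0.1029, 0.031]
ee_rot: [-2.061, -2.371, 0.001]
contact_force: [-0.8, -0.2, -0.6]
gripper_width: 0.0278
finger_force: 0.0
time: 14.87
position: [0.5737, 0.0986, 0.153]
ee_rot: [2.061, 2.371, 0.001]
contact_force: [-0.0, 0.3, -0.3]
gripper_width: 0.0277
finger_force: 0.0
tcp a,b,z -0.09680897972560847 -0.001255181859788599 0.15299902996252626
front [-0.14191148 -0.12845268]
punch 1985 0.10910727891747062 0.12572922209263607 -0.06499416557217 0.007919256356581797 z [0.02096411 0.02340447 0.02512347]
```

View pics/w4.png

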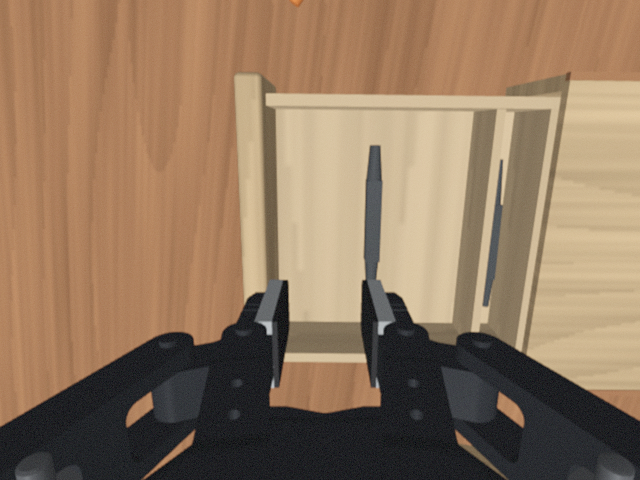

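The wrist view shows the punch lying flat at (373,215) inside the front compartment, clear of the walls. I'll shut the fingers, come down in front of the drawer and push gently.

```bash
python3 -m inch '{"xyz":[[0,-2.5,0],[0,-5.5,0],[0,-8.3,1],[0,-8.3,4.5],[0,-8.3,8],[0,-8.3,9.8],[0,-8.3,10.3],[0,-8.3,10.3]],"angular":[[0,0,0],[0,0,0],[0,0,0],[0,0,0],[0,0,0],[0,0,0],[0,0,0],[0,0,0]],"fingers":[-1,-1,-1,-1,-1,-1,-1,-1]}'; python3 -m inch '{"xyz":[[0,0.5,0],[0,1.0,0],[0,1.4,0],[0,1.7,0],[0,1.9,0],[0,2.1,0],[0,2.3,0],[0,2.5,0]],"angular":[[0,0,0],[0,0,0],[0,0,0],[0,0,0],[0,0,0],[0,0,0],[0,0,0],[0,0,0]],"fingers":[-1,-1,-1,-1,-1,-1,-1,-1]}'
```

```text
time: 15.58
position: [0.4925, 0.0871, 0.0472]
ee_rot: [-2.06, -2.37, 0.004]
contact_force: [-0.1, 0.1, -0.6]
gripper_width: 0.0003
finger_force: 0.0
time: 16.25
position: [0.5183, 0.0908, 0.0488]
ee_rot: [2.061, 2.371, 0.001]
contact_force: [-1.1, -0.2, 5.0]
gripper_width: 0.0
finger_force: 2.7
```

```bash
python3 -m inch '{"xyz":[[0,0.3,0],[0,0.7,0],[0,1.3,0],[0,1.9,0],[0,2.5,0],[0,3.1,0],[0,3.7,0],[0,4.3,0]],"angular":[[0,0,0],[0,0,0],[0,0,0],[0,0,0],[0,0,0],[0,0,0],[0,0,0],[0,0,0]],"fingers":[-1,-1,-1,-1,-1,-1,-1,-1]}'; python3 -m inch '{"xyz":[[0,0.6,0],[0,1.2,0],[0,1.8,0],[0,2.4,0],[0,3.0,0],[0,3.6,0],[0,4.1,0],[0,4.5,0]],"angular":[[0,0,0],[0,0,0],[0,0,0],[0,0,0],[0,0,0],[0,0,0],[0,0,0],[0,0,0]],"fingers":[-1,-1,-1,-1,-1,-1,-1,-1]}'
```

```text
time: 16.92
position: [0.5612, 0.0963, 0.0488]
ee_rot: [2.061, 2.37, 0.0]
contact_force: [-1.7, -1.0, 6.6]
gripper_width: 0.0
finger_force: 3.1
time: 17.58
position: [0.606, 0.1021, 0.0488]
ee_rot: [2.061, 2.369, 0.0]
contact_force: [-1.8, -2.2, 5.8]
gripper_width: 0.0003
finger_force: 3.0
```

```bash
python3 -m inch '{"xyz":[[0,0.3,0],[0,0.6,0],[0,0.9,0],[0,1.2,0],[0,1.5,0],[0,1.8,0],[0,2.1,0],[0,2.4,0]],"angular":[[0,0,0],[0,0,0],[0,0,0],[0,0,0],[0,0,0],[0,0,0],[0,0,0],[0,0,0]],"fingers":[-1,-1,-1,-1,-1,-1,-1,-1]}'; python3 -m inch '{"xyz":[[0,0.3,0],[0,0.6,0],[0,0.9,0],[0,1.2,0],[0,1.5,0],[0,1.8,0],[0,2.0,0],[0,2.2,0]],"angular":[[0,0,0],[0,0,0],[0,0,0],[0,0,0],[0,0,0],[0,0,0],[0,0,0],[0,0,0]],"fingers":[-1,-1,-1,-1,-1,-1,-1,-1]}'
```

```text
time: 18.25
position: [0.6287, 0.1051, 0.0487]
ee_rot: [2.062, 2.37, -0.002]
contact_force: [-6.1, -3.0, 9.0]
gripper_width: -0.0
finger_force: 5.4
time: 18.92
position: [0.6502, 0.1079, 0.0487]
ee_rot: [-2.062, -2.37, 0.004]
contact_force: [-7.8, -3.5, 10.5]
gripper_width: 0.0001
finger_force: 6.2
```

```bash
python3 -m inch '{"xyz":[[0,0.2,0],[0,0.4,0],[0,0.6,0],[0,0.8,0],[0,1.0,0],[0,1.1,0]],"angular":[[0,0,0],[0,0,0],[0,0,0],[0,0,0],[0,0,0],[0,0,0]],"fingers":[-1,-1,-1,-1,-1,-1]}'; python3 -m inch '{"xyz":[[0,0.1,0],[0,0.2,0]],"angular":[[0,0,0],[0,0,0]],"fingers":[-1,-1]}'
```

```text
time: 19.42
position: [0.6609, 0.1092, 0.0487]
ee_rot: [-2.062, -2.369, 0.004]
contact_force: [-8.8, -4.6, 11.1]
gripper_width: -0.0002
finger_force: 6.7
time: 19.58
position: [0.6615, 0.1093, 0.0486]
ee_rot: [-2.061, -2.368, 0.008]
contact_force: [-18.7, -4.8, 16.1]
gripper_width: -0.0003
finger_force: 11.8
```

```bash
python3 -m inch '{"xyz":[[0,0.1,0],[0,0.1,0]],"angular":[[0,0,0],[0,0,0]],"fingers":[-1,-1]}'
```

```text
time: 19.75
position: [0.6617, 0.1093, 0.0486]
ee_rot: [-2.06, -2.367, 0.01]
contact_force: [-18.7, -5.9, 17.8]
gripper_width: -0.0001
finger_force: 12.4
```

The stop is felt at about 19 N. I'll let go gently and check.

```bash
python3 -m inch '{"xyz":[[0,-0.4,0],[0,-1.0,0],[0,-2,0],[0,-4,0],[0,-7,0],[0,-7,-4],[0,-7,-8],[0,-7,-11]],"angular":[[0,0,0],[0,0,0],[0,0,0],[0,0,0],[0,0,0],[0,0,0],[0,0,0],[0,0,0]],"fingers":[-1,-1,-1,-1,-1,-1,-1,-1]}'
python3 -m inch '{"xyz":[[0,0,-2],[0,0,-2],[0,0,-2],[0,0,-2],[0,0,-2],[0,0,-2]],"angular":[[0,0,0],[0,0,0],[0,0,0],[0,0,0],[0,0,0],[0,0,0]],"fingers":[-1,-1,-1,-1,-1,-1]}'
python3 - <<'E'
from h import *
d=np.array([.9914,.1305]); l=np.array([-.1305,.9914]); F=np.array([.6695,.1125])
st=r.state(); print(st["time"],st["position"],st["contact_force"])
for c in ("wrist","scene","side"):
    s=optics.snapshot(c); save(s,c+"2"); w=cloud(s,st)
    a=(w[...,:2]-F)@d; b=(w[...,:2]-F)@l; z=w[...,2]
    m=(np.abs(z-.071)<.006)&(np.abs(b)<.07)&(a>-.2)&(a<.1); print(c,"front a min",np.percentile(a[m],[.5,2]))
E
```

```text
time: 20.42
position: [0.5943, 0.1015, 0.1601]
ee_rot: [-2.061, -2.371, 0.0]
contact_force: [1.2, 0.2, 1.9]
gripper_width: -0.0002
finger_force: 0.0
time: 20.92
position: [0.5944, 0.1014, 0.1766]
ee_rot: [-2.06, -2.37, 0.004]
contact_force: [-0.4, -0.1, 0.4]
gripper_width: -0.0001
finger_force: 0.0
20.9167 [0.59442429 0.10141121 0.17658034] [-0.36633815 -0.05956075  0.37377921]
wrist front a min [-0.00042395  0.00024037]
scene front a min [0.00089228 0.00291156]
side front a min [0.00052295 0.00154142]
```

View pics/scene2.png

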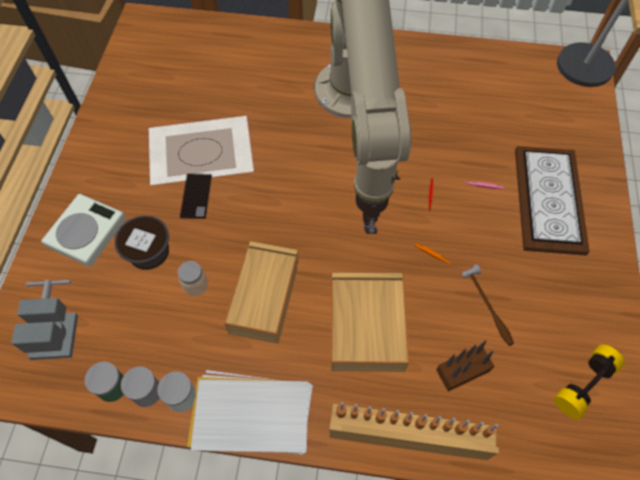

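The scene view shows the wide drawer shut again, its front at row 277 as at the start. The narrow drawer is shut, the bystanders are in place, and the robot is clear. Handing in.

```bash
python3 -c "
from cell import sign_off
print(sign_off())"
```

```text
the job is handed in; nothing more can be done
None
```

The punch lies flat in the wide drawer's front compartment and the drawer is latched shut again; the last camera view showed the narrow drawer shut and the bystanders in place, and I handed the job in at about 21 s.

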